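# Set a probe tube to its mark and lock it

## Task

Take the probe tube with the yellow band out of the white rack and slide it down the leaning black sleeve of the probe stand until the sleeve's rim lies on the yellow band, not so deep that the tube touches the sample below, and let go of it. Then turn the orange clutch knob clockwise until the clamp screw is tight and the clutch slips, some 20 degrees past that point. Leave the blue-banded tube, the vial and the beaker where they stand.

Things in the scene. Friction and masses are not known exactly. Their poses are not given: they have to be found in the camera images.
- tube_yellow: probe tube, 150 mm long, about 70 g: the lower 95 mm a steel tube of 14 mm diameter with a yellow band 8 mm wide, the upper 55 mm a heavier round black grip head of 18 mm; centre of mass 110 mm from the lower end. Stands upright in a hole of the rack. Origin: centre of its lower end (which goes into the sleeve; 4 mm lead chamfer); z runs along the tube to the head.
- yellow_band (a point): middle of the yellow band on the axis of the yellow-banded tube, 70 mm from its lower end (the band covers 66 to 74 mm).
- tube_blue: an equal tube with a blue band instead of the yellow one, in the other hole of the rack; stays there. Origin: centre of its lower end.
- rack: fixed white block 55 x 140 x 50 mm (x, y, z), origin: centre of its underside. Two upright holes 15.5 mm wide and 40 mm deep at 40 mm either side of its centre along its y axis hold the two tubes (80 mm apart, which tube is in which hole varies); the tubes stand 110 mm out of it.
- stand: fixed probe stand: aluminium base plate 165 x 107 x 10 mm (x -65 to +100, y -62 to +45 mm of its origin) with the black sleeve leaning out to the robot's left and a round orange clutch knob at the right end. Origin: on the work surface near the middle of the sample; x points roughly to the robot's right, away from the sleeve's mouth, z up.
- sleeve: black sleeve, 55 mm long, 27 mm across (35 at the bright rim), bore 16 mm, mouth flared over 5 mm. Origin: centre of the rim plane, 88 mm above the work surface; z runs along the bore out of the mouth, 35 degrees from vertical, leaning to the stand's -x. A spring ball in its -y wall, 30 mm below the rim, presses the tube 1 mm aside: 2 to 5 N push the tube in, and it stays where it is left.
- sample: black disc 38 mm across, 3 mm thick, on the stand's base plate below the sleeve, with a green coated glass: the tube must not touch it. With the band at the rim the tube's end is still about 15 mm from it, measured along the bore. Origin: centre of its underside.
- knob_grip (a point): point on the vertical axis of the round orange knob where to grip it, 77 mm above the work surface, 14 mm below the knob's top. Knob 34 mm across, 36 mm high, underside 55 mm above the work surface, on a pedestal 45 mm across; a white line on its top shows its turn. It lies at x +75, y -35 mm in the stand's frame.
- clamp_screw (a joint): turn of the clamp screw under the knob (rad), grows clockwise seen from above; 0.9 (reads about 0.89) is its end, tight. It starts at 0.1 to 0.5 and turns together with the knob (0.04 N m).
- clutch_knob (a joint): turn of the knob against the clamp screw (rad), clockwise; 0 at first. It stays 0 until the screw is tight, then the clutch slips (0.2 N m) and it grows. About 0.35 rad of slip (20 degrees) is wanted; more does no harm.
- vial: green-capped sample vial, 22 mm across, 58 mm high, stands behind the stand, left of the white machine. Origin: centre of its base.
- beaker: small glass beaker, 45 mm across, 50 mm high, to the right of the rack. Origin: centre of its base.

How it is judged:
On the way, in this order (a step that is already met when the one before it is completed fails the run):
1. the yellow-banded tube is in the sleeve with its band at the rim, and let go (z of yellow_band in the frame of sleeve between -0.004 and 0.004 m and distance between yellow_band and sleeve below 0.006 m and z of tube_yellow in the frame of sleeve below -0.06 m and angle between the z axis of tube_yellow and the z axis of sleeve, either way round below 0.07 rad and contact force between the fingers and tube_yellow below 0.1 N), for 0.3 s.
2. the clamp screw is tight and the clutch has slipped (value of joint clamp_screw above 0.84 rad and value of joint clutch_knob above 0.2 rad), for 0.1 s.
At the end, for the whole second after the job is handed in: Yellow-banded tube at rest in the sleeve, in line with the bore within 4 degrees, band middle within 4 mm of the rim plane; clamp screw over 0.84 rad; knob slipped over 0.2 rad; blue tube within 20 mm, vial and beaker within 30 mm of where they stood (all of step 2 and z of yellow_band in the frame of sleeve between -0.004 and 0.004 m and distance between yellow_band and sleeve below 0.006 m and z of tube_yellow in the frame of sleeve below -0.06 m and angle between the z axis of tube_yellow and the z axis of sleeve, either way round below 0.07 rad and linear speed of tube_yellow below 0.01 m/s and distance of tube_blue from where it was at the start of the episode below 0.02 m and distance of each of vial, beaker from where it was at the start of the episode below 0.03 m); the robot touches nothing.
It fails at once if the yellow-banded tube touches the sample (contact force between tube_yellow and sample above 0.1 N).
It fails at once if the blue-banded tube is moved or pulled out (over 20 mm) (distance of tube_blue from where it was at the start of the episode above 0.02 m).
It fails at once if the vial or the beaker is pushed over 30 mm or knocked over (distance of any of vial, beaker from where it was at the start of the episode above 0.03 m or angle between any of vial, beaker's own z axis and vertical above 0.6 rad).
It also fails if it takes over 58 s, if anything falls off the work surface, if the arm or the gripper's body presses on something with over 40 N, if the wrist force passes 120 N, or if a joint passes its speed limit or range.

## Robot

A 6-joint arm with a two-finger parallel gripper is mounted at the origin on a cart in front of the work surface, level with it; the furniture and walls round the work are solid. World frame = base frame: x ahead of the robot, y to its left, z up, the work surface at z = 0. Lengths are in m, angles in rad, forces in N, time in s.
With the tool pointing down it reaches from about 0.325 to 0.9 m from the base axis. Payload 6.1 kg.
Tool frame: the origin (TCP) lies midway between the tips of the shut fingers; the grasp point (between the pads) lies 19 mm behind it; z points along the fingers, y is the line along which they close (so a half turn about z gives the same grasp; the last joint's range is limited). The gripper opens to 85 mm and grips with 20 to 120 N. Pads are 22 mm wide; open, the fingers measure 114 mm over their backs; the gripper's body (76 mm by 85 mm) begins 54 mm behind the grasp point. The pads swing forward as they close: fully open they stand 13 mm farther back than shut.
Start: joints at [-1.288, 0.22, 1.526, -0, 1.395, -0.126], TCP at [0.248, -0.573, 0.231] pointing down, gripper open.
Joint ranges: [-2.98, 2.98], [-0.91, 2.08], [0.09, 2.57], [-1.24, 4.39], [0.2, 2.65], [-2.68, 2.68]. Speed limits (rad/s): [2.57, 2.57, 3.01, 3.14, 3.14, 3.14].

## Interface

Orientations are given as [roll, pitch, yaw] about the fixed x, y, z axes, in that order (R = Rz(yaw) Ry(pitch) Rx(roll)).
In Python, from plant import manip, cams, readout gives the robot as it stands (manip), with the cameras (cams) and the readings (readout). Calls block until the motion is done:
- manip.movep(position, orientation): joint-space move of the TCP to a pose.
- manip.move_l(position, feed=0.15, rotation=None, max_force=None): straight line of the TCP; rotation=None keeps the orientation; feed is the mean speed in m/s. With max_force (N) it stops when the force on the tool has changed by that much, and returns True; else False.
- manip.set_joints(angles): joint-space move.
- manip.gripper_to(opening, f_grip=None): finger opening in m; f_grip is the grip in N (None keeps the last); returns when the fingers have stopped.
- manip.hold(seconds).
- manip.inverse_kinematics(position, orientation): joint angles nearest the present ones, or None.
- readout.observe(): the state.
- cams.get_image(name): name is "scene" or "top" or "wrist"; returns (picture, depth): 384x512x3 uint8, red, green, blue; 384x512 float32, m along the optical axis (not along the pixel's ray), 0 where there is no reading.
- cams.get_calibration(name): a dict with "intrinsics" (3x3 intrinsics, pixels), "world_from_camera" (4x4, takes a point from camera to world coordinates). Camera axes: x right, y down, z forward; pixel columns grow to the right and rows downward; lengths in m; the calibration is good to about 2 mm. A picture is of the moment at which its call begins: read the wrist's pose just before it. get_calibration takes no time and is no camera call; for the wrist camera it gives the pose at the moment of the call.
A pose or a line that the arm cannot do raises manip.Unreachable and nothing moves.
- manip.job_done(): hands the job in; it is judged then, once.
The state is a dict: "time_s": time; "q": joint angles; "joint_velocities": joint speeds; "joint_torque": joint torques, N m; "eef_pos": TCP position; "tcp_rot": TCP orientation; "ft_force": force on the tool from outside, world axes, zero at the start; "torque": the same for the moment, N m; "opening": finger opening in m; "grasp_force": force on a finger pad.
Only numpy, scipy, OpenCV 4.12 (cv2) and the standard library are available. Lean on these libraries where they do the work, as an engineer would, in place of code of your own. Each camera call takes 0.05 s, during which the arm holds its last target. There are 200 camera calls.

## Working session

There is one attempt and no reset: what is moved stays moved. The work goes in short steps, each a Python script; the robot and the scene stay as the last script left them, time stands still between calls to the robot, and variables do not carry over. Pictures are saved under pics/ and viewed, at most 10 in all, crops included, and the job is handed in when it is done.

```bash
ls; mkdir -p pics
python3 - <<'E'
from plant import manip as m, cams, readout
import cv2,numpy as np
for n in("scene","top"):
    im,d=cams.get_image(n); c=cams.get_calibration(n)
    cv2.imwrite(f"pics/{n}0.png",im[:,:,::-1]); np.savez(f"{n}0.npz",im=im,d=d,K=c["intrinsics"],T=c["world_from_camera"])
    print(n,np.round(c["intrinsics"],1).tolist(),np.round(c["world_from_camera"],3).tolist())
s=readout.observe();print(s["time_s"],s["tcp_rot"],s["opening"])
E
```

```text
pics
plant.py
scene [[366.4, 0.0, 254.3], [0.0, 366.4, 185.8], [0.0, 0.0, 1.0]] [[-0.767, -0.325, 0.554, -0.006], [-0.642, 0.379, -0.667, 0.663], [0.007, -0.866, -0.499, 0.584], [0.0, 0.0, 0.0, 1.0]]
top [[465.4, 0.0, 263.5], [0.0, 465.4, 194.3], [0.0, 0.0, 1.0]] [[0.025, -0.986, 0.166, 0.313], [-0.999, -0.028, -0.015, 0.034], [0.019, -0.165, -0.986, 1.431], [0.0, 0.0, 0.0, 1.0]]
0.1 [-3.13984561e+00 -1.91781433e-04  4.08824344e-01] 0.0855274347547297
```

View pics/scene0.png

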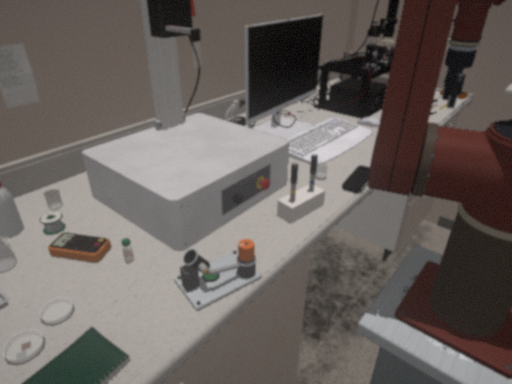

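View pics/top0.png

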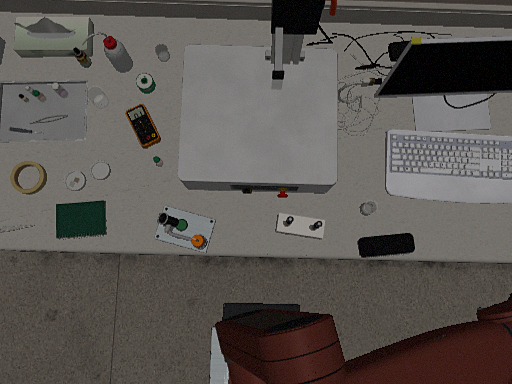

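The scene view shows the stand at about (215,280), with the knob at (246,250), and the rack at (300,203). In the top view the stand is at (185,228), the knob at (199,241), the tubes at (288,221) and (317,226), the vial at (157,160) and the beaker at (367,208). Next I'll get rough positions, then look closer with the wrist camera.

```bash
cat > h.py <<'E'
import numpy as np, cv2
from plant import manip as m, cams, readout
def load(n):
    z=np.load(n+".npz"); return z["im"],z["d"],z["K"],z["T"]
def snap(n,f):
    c=cams.get_calibration(n); im,d=cams.get_image(n)
    np.savez(f+".npz",im=im,d=d,K=c["intrinsics"],T=c["world_from_camera"])
    return im,d,c["intrinsics"],c["world_from_camera"]
def ray(K,T,u,v):
    r=T[:3,:3]@np.linalg.solve(K,[u,v,1.]); return T[:3,3],r
def onplane(K,T,u,v,z):
    o,r=ray(K,T,u,v); return o+r*(z-o[2])/r[2]
def cloud(d,K,T):
    v,u=np.mgrid[:d.shape[0],:d.shape[1]]
    p=np.stack([(u-K[0,2])/K[0,0]*d,(v-K[1,2])/K[1,1]*d,d],-1)
    return p@T[:3,:3].T+T[:3,3]
E
python3 - <<'E'
from h import *
im,d,K,T=load("top0")
for n,u,v,z in [("knob",199,241,.091),("rimS",169,219,.088),("sample",182,225,.013),("tA",288,221,.12),("tB",317,226,.12),("vial",157,160,.058),("beaker",367,208,.05),("rk1",279,212,.05),("rk2",325,217,.05),("rk3",323,238,.05),("rk4",276,233,.05)]:
    print(n,onplane(K,T,u,v,z).round(3), cloud(d,K,T)[v,u].round(3))
im,d,K,T=load("scene0")
c=cv2.resize(im[140:320,160:350],None,fx=4,fy=3.3,interpolation=cv2.INTER_CUBIC)[:,:,::-1]
cv2.imwrite("pics/sc_crop.png",c)
for n,u,v in [("tL",292,170),("tR",313,160)]: print(n,cloud(d,K,T)[v,u].round(3))
E
```

```text
knob [0.397 0.195 0.091] [0.397 0.196 0.087]
rimS [0.458 0.285 0.088] [0.458 0.286 0.085]
sample [0.449 0.258 0.013] [0.45  0.259 0.007]
tA [ 0.458 -0.057  0.12 ] [ 0.454 -0.055  0.157]
tB [ 0.446 -0.14   0.12 ] [ 0.442 -0.134  0.159]
vial [0.639 0.337 0.058] [0.64  0.338 0.055]
beaker [ 0.512 -0.299  0.05 ] [ 0.518 -0.31   0.007]
rk1 [ 0.492 -0.035  0.05 ] [ 0.499 -0.037 -0.005]
rk2 [ 0.481 -0.173  0.05 ] [ 0.487 -0.18   0.   ]
rk3 [ 0.418 -0.167  0.05 ] [ 0.422 -0.175 -0.004]
rk4 [ 0.429 -0.027  0.05 ] [ 0.434 -0.029 -0.002]
tL [ 0.46  -0.051  0.144]
tR [ 0.448 -0.133  0.147]
```

View pics/sc_crop.png

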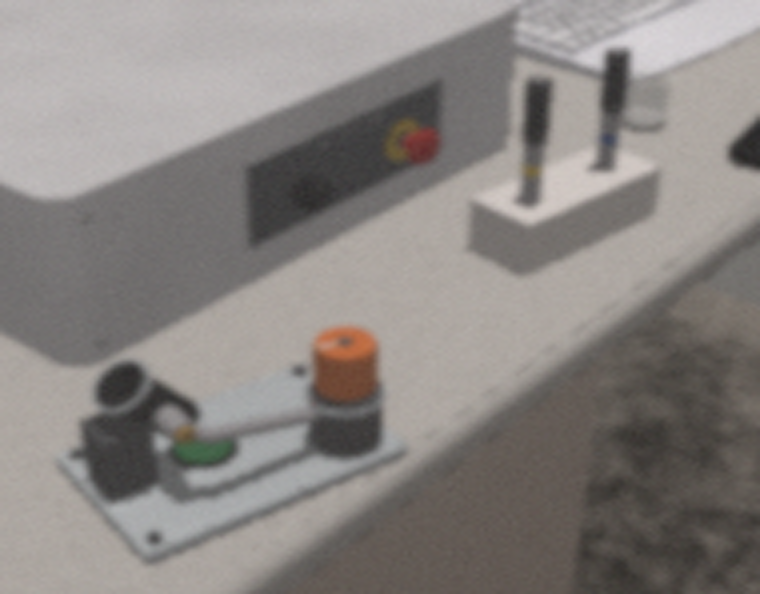

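The yellow tube is the left one (band at crop pixel (530,172)), near x=.458, y=-.055; the blue one is on the right. I'll move the wrist camera over the rack and then over the stand.

Run:
```python
from h import *
pi=np.pi
m.movep([0.40,-0.057,0.33],[pi,0,pi/2])
s=readout.observe(); im,*_,T=snap("wrist","w1"); cv2.imwrite("pics/w1.png",im[:,:,::-1])
print(s["time_s"],s["q"],s["eef_pos"]);print(np.round(T,3).tolist())
m.movep([0.40,0.27,0.33],[pi,0,pi/2])
s=readout.observe(); im,*_,T=snap("wrist","w2"); cv2.imwrite("pics/w2.png",im[:,:,::-1])
print(s["time_s"],s["q"],s["eef_pos"]);print(np.round(T,3).tolist())
a,b=cv2.imread("pics/w1.png"),cv2.imread("pics/w2.png")
cv2.imwrite("pics/w12.png",cv2.resize(np.vstack([a,b]),None,fx=.78,fy=.78))
z=np.array([0,np.sin(np.radians(35)),np.cos(np.radians(35))])
from scipy.spatial.transform import Rotation as R
for y in ([1,0,0],[-1,0,0],[0,-z[2],z[1]],[0,z[2],-z[1]]):
    y=np.array(y,float); M=np.stack([np.cross(y,-z),y,-z],1)
    for h in(.03,.15):
        q=m.inverse_kinematics([.455,.285,.088]+z*h,R.from_matrix(M).as_euler('xyz')); print(y,h,None if q is None else np.round(q,2))
```

```text
2.075 [-3.38507735e-01 -3.80304308e-01  1.90947564e+00 -1.97390408e-04
  1.61272698e+00 -3.37257734e-01] [ 0.40009465 -0.05759784  0.32982873]
[[1.0, -0.0, -0.001, 0.4], [-0.0, -0.958, -0.288, 0.017], [-0.001, 0.288, -0.958, 0.471], [0.0, 0.0, 0.0, 1.0]]
3.3667 [ 4.28537222e-01 -1.74684260e-01  1.74586385e+00 -5.79943241e-04
  1.57059221e+00  4.29469014e-01] [0.40045389 0.2691492  0.3299262 ]
[[1.0, -0.0, -0.0, 0.401], [-0.0, -0.957, -0.289, 0.343], [-0.0, 0.289, -0.957, 0.471], [0.0, 0.0, 0.0, 1.0]]
[1. 0. 0.] 0.03 [ 0.71  0.5   1.52 -0.45  1.55  0.82]
[1. 0. 0.] 0.15 [ 0.78  0.51  1.31 -0.43  1.76  0.79]
[-1.  0.  0.] 0.03 [ 0.71  0.5   1.52 -0.45  1.55 -2.32]
[-1.  0.  0.] 0.15 [ 0.78  0.51  1.31 -0.43  1.76 -2.35]
[ 0.         -0.81915204  0.57357644] 0.03 [ 0.71  0.5   1.52 -0.45  1.55  2.39]
[ 0.         -0.81915204  0.57357644] 0.15 [ 0.78  0.51  1.31 -0.43  1.76  2.37]
[ 0.          0.81915204 -0.57357644] 0.03 [ 0.71  0.5   1.52 -0.45  1.55 -0.75]
[ 0.          0.81915204 -0.57357644] 0.15 [ 0.78  0.51  1.31 -0.43  1.76 -0.78]
```

View pics/w12.png

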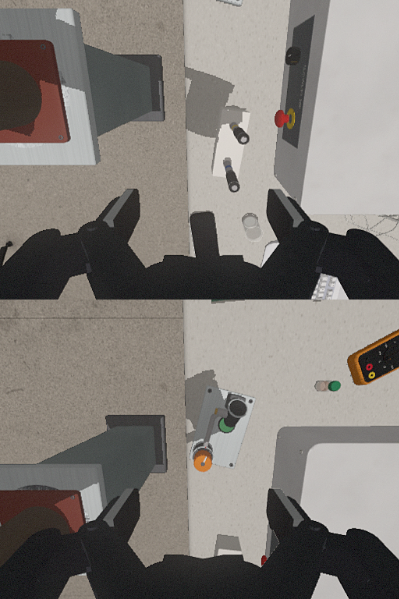

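w12 shows the rack with the yellow tube at full-resolution pixel (307,170), plus the sleeve mouth (303,138), sample (290,160) and knob (260,208). Now a look down the bore, with the camera axis roughly along the sleeve.

```bash
cat >> h.py <<'E'
from scipy.spatial.transform import Rotation as R
def frame(yaw_x, tilt):  # stand x axis heading (xs), tilt from vertical towards -xs; returns rotation tool
    xs=np.array([np.cos(yaw_x),np.sin(yaw_x),0]); ys=np.array([-xs[1],xs[0],0])
    z=-xs*np.sin(tilt)+np.array([0,0,np.cos(tilt)])
    return np.stack([np.cross(ys,-z),ys,-z],1), z
E
python3 - <<'E'
from h import *
yaw=np.arctan2(-.966,-.26)
_,z=frame(yaw,np.radians(35)); M,_=frame(yaw,np.radians(18.2))
rim=np.array([.457,.285,.088])
s=readout.observe()
T=cams.get_calibration("wrist")["world_from_camera"]; Rt=R.from_euler('xyz',s["tcp_rot"]).as_matrix()
off=Rt.T@(T[:3,3]-s["eef_pos"]); print("off",off)
tcp=rim+.30*z-M@off; print("tcp",tcp)
m.movep(tcp,R.from_matrix(M).as_euler('xyz')); m.hold(.2)
im,d,K,T=snap("wrist","w3"); print(readout.observe()["time_s"],K.round(1).tolist(),np.round(T,3).tolist())
o=T[:3,3];p=K@(T[:3,:3].T@(rim-o));p=p[:2]/p[2];print(p)
x0,y0=int(p[0])-110,int(max(0,p[1]-90))
cv2.imwrite("pics/w3.png",cv2.resize(im[y0:y0+180,x0:x0+200,::-1],None,fx=3,fy=3)); print(x0,y0)
i2=np.load("w2.npz")["im"];cv2.imwrite("pics/w2c.png",cv2.resize(i2[105:225,230:340,::-1],None,fx=5,fy=5))
E
```

```text
off [ 7.42401383e-02  1.20418374e-04 -1.40977867e-01]
tcp [0.47183186 0.34056938 0.22300837]
4.3167 [[277.5, 0.0, 260.3], [0.0, 277.5, 194.2], [0.0, 0.0, 1.0]] [[0.966, -0.215, -0.146, 0.502], [-0.26, -0.793, -0.551, 0.451], [0.003, 0.57, -0.822, 0.337], [0.0, 0.0, 0.0, 1.0]]
[259.1253204  193.29021397]
149 103
```

View pics/w3.png

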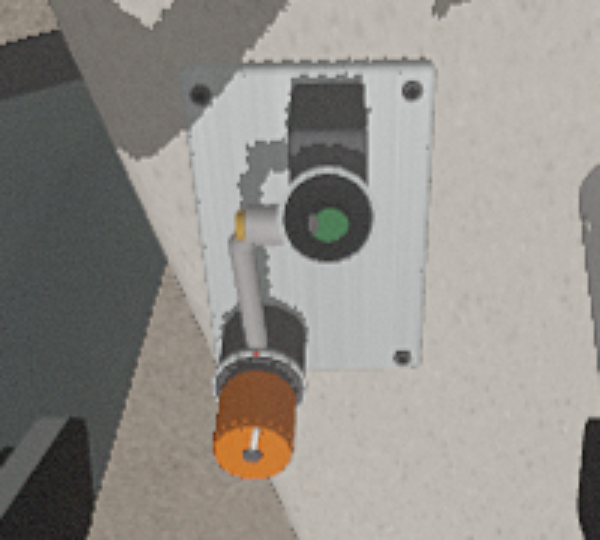

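View pics/w2c.png

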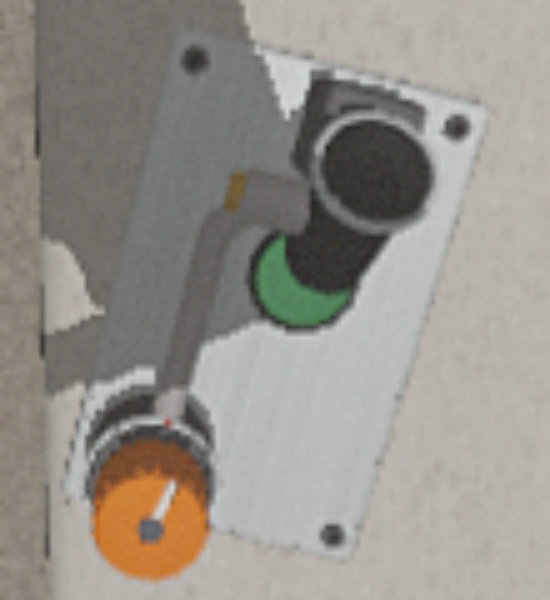

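Both pictures are clear. In the w3 crop the rim circle is centred near (328,215) with the knob top at (252,453) and plate holes at (200,95), (411,91) and (402,357). In w2c the rim ellipse is centred near (374,170), the knob top at (151,525) and the holes at (194,60), (456,126) and (333,536).

Run:
```python
from h import *
V={}
for n,f,x0,y0,P in [("w3",3,149,103,dict(rim=(328,215.5),knob=(252,453),hA=(200,95),hB=(411,91),hC=(402,357))),
                  ("w2",5,230,105,dict(rim=(374,170),knob=(151,525),hA=(194,60),hB=(456,126),hC=(333,536)))]:
    im,d,K,T=load(n); V[n]={}
    Z=dict(rim=.088,knob=.091,hA=.01,hB=.01,hC=.01)
    for k,(u,v) in P.items():
        u,v=(u+.5)/f-.5+x0,(v+.5)/f-.5+y0
        V[n][k]=(onplane(K,T,u,v,Z[k]),ray(K,T,u,v)); print(n,k,V[n][k][0].round(4))
    q={k:V[n][k][0] for k in P}
    a=q["hC"]-q["hB"]; b=q["hB"]-q["hA"]
    print("yaw x from CB",np.degrees(np.arctan2(a[1],a[0])),"from AB -90",np.degrees(np.arctan2(b[1],b[0]))-90,np.linalg.norm(a),np.linalg.norm(b))
    # refine rim: orange mask centroid etc.
for k in ("rim","knob","hB"):
    (o1,r1),(o2,r2)=V["w3"][k][1],V["w2"][k][1]
    A=np.stack([r1,-r2],1); t=np.linalg.lstsq(A,o2-o1,rcond=None)[0]
    print(k,"tri",(o1+r1*t[0]).round(4),(o2+r2*t[1]).round(4))
# tubes from w1: head top circles
im,d,K,T=load("w1"); C=cloud(d,K,T)
hsv=cv2.cvtColor(im,cv2.COLOR_RGB2HSV)
ymask=(C[...,2]>.1)&(C[...,2]<.2)&(np.abs(C[...,0]-.45)<.05)&(C[...,1]>-.2)&(C[...,1]<0)
n,l,st,ce=cv2.connectedComponentsWithStats(ymask.astype(np.uint8))
for i in range(1,n):
    if st[i,4]>30: 
        p=C[l==i]; print(st[i],p[:,2].max(),np.median(p[p[:,2]>.14],0) )
cv2.imwrite("pics/w1c.png",cv2.resize(im[130:260,240:360,::-1],None,fx=4.5,fy=4.5))
```

```text
w3 rim [0.4621 0.3083 0.088 ]
w3 knob [0.4007 0.206  0.091 ]
w3 hA [0.4135 0.3338 0.01  ]
w3 hB [0.4987 0.3125 0.01  ]
w3 hC [0.4639 0.1724 0.01  ]
yaw x from CB -103.94466578531944 from AB -90 -104.00206846820598 0.14434971752742898 0.08775937295248401
w2 rim [0.4604 0.3068 0.088 ]
w2 knob [0.3998 0.2054 0.091 ]
w2 hA [0.4135 0.334  0.01  ]
w2 hB [0.4986 0.3134 0.01  ]
w2 hC [0.464  0.1718 0.01  ]
yaw x from CB -103.73816508626365 from AB -90 -103.62017084398508 0.14572109477681428 0.0875728902158763
rim tri [0.4615 0.3061 0.0843] [0.461  0.3064 0.0842]
knob tri [0.4001 0.2046 0.0896] [0.3998 0.2049 0.0895]
hB tri [0.4987 0.3132 0.0116] [0.4983 0.3135 0.0115]
[299 163  21  23 327] 0.1605903165797785 [ 0.4587882  -0.05661351  0.15814853]
[290 219  18  28 354] 0.16077861173230862 [ 0.44895598 -0.13405875  0.1578742 ]
```

View pics/w1c.png

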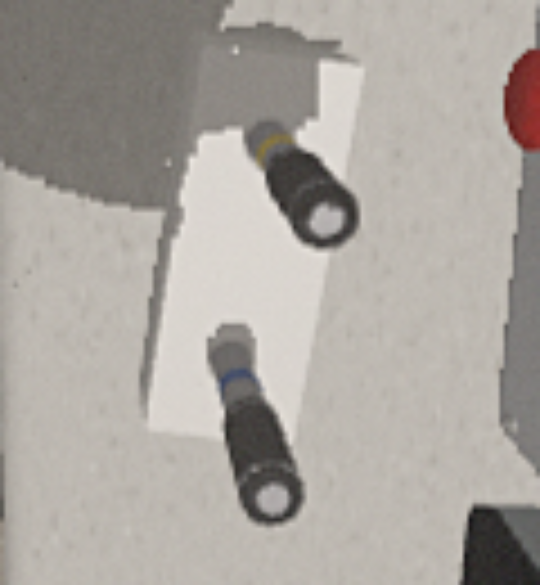

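The w1 crop confirms it: the yellow-banded tube is the upper one, head top at crop (323,213) and band at (276,147); the blue head is at (271,497). Next: locate the tube precisely and grasp it.

```bash
cat >> h.py <<'E'
YAW=np.radians(-103.8); RIM=np.array([.4613,.3076,.088]); KNOB=np.array([.4002,.2055,.077])
E
python3 - <<'E'
from h import *
im,d,K,T=load("w1")
f=lambda u,v,z: onplane(K,T,(u+.5)/4.5-.5+240,(v+.5)/4.5-.5+130,z)
print("top",f(323,213,.160),"band",f(276,147,.080),"blue",f(271,497,.160),f(238,381,.08))
top=f(323,213,.160); band=f(276,147,.080)
b=f(271,497,.160); mid=(top+b)/2; dirn=(top-b)/np.linalg.norm(top-b); print("spacing",np.linalg.norm(top-b))
t=(top+band)/2; t[2]=.116
M,_=frame(YAW,0); e=R.from_matrix(M).as_euler('xyz'); np.save("t.npy",t); print(t,e)
m.movep(t+[0,0,.12],e); m.gripper_to(.05)
im,d,K2,T2=snap("wrist","w4")
m.move_l(t,feed=.1,max_force=8)
s0=readout.observe(); m.gripper_to(0.0,f_grip=30); s=readout.observe()
print(s["time_s"],s0["eef_pos"],s["eef_pos"],s["opening"],s["grasp_force"],s["ft_force"],s["torque"])
im,*_=snap("scene","s2"); cv2.imwrite("pics/s2.png",cv2.resize(im[100:270,200:370,::-1],None,fx=3.5,fy=3.5))
E
```

```text
top [ 0.45877421 -0.05635675  0.16      ] band [ 0.4578407 -0.0537643  0.08     ] blue [ 0.4487396  -0.13598498  0.16      ] [ 0.44843877 -0.13267016  0.08      ]
spacing 0.08025801138805821
[ 0.45830745 -0.05506052  0.116     ] [-3.14159265  0.          1.32994089]
8.0333 [ 0.45892166 -0.0552247   0.11674432] [ 0.45901059 -0.05526722  0.11655084] 0.017145810742854352 29.30599719285965 [1.56473132 0.34522986 0.50961054] [-0.01954842 -0.32750932  0.0490751 ]
```

Run:
```python
from h import *
t=np.load("t.npy"); M,_=frame(YAW,0)
s=readout.observe(); p=np.array(s["eef_pos"]); L=p[2]-.010; print("L",L)
m.move_l(t+[0,0,.2],feed=.15)
s=readout.observe();print(s["opening"],s["grasp_force"],s["ft_force"],s["torque"])
Mt,z=frame(YAW,np.radians(35)); e=R.from_matrix(Mt).as_euler('xyz')
m.movep(RIM+z*(L+.10),e)
m.move_l(RIM+z*(L+.025),feed=.1,max_force=8); m.hold(.3)
s=readout.observe(); im,d,K,T=snap("wrist","w5")
print(s["time_s"],s["eef_pos"],RIM+z*(L+.025),s["tcp_rot"],e,s["opening"])
pr=lambda X:(lambda p:p[:2]/p[2])(K@(T[:3,:3].T@(X-T[:3,3])))
Rt=R.from_euler('xyz',s["tcp_rot"]).as_matrix()
pe=pr(np.array(s["eef_pos"])+Rt[:,2]*L); print("pred end",pe,"rim",pr(RIM))
x0,y0=int(pe[0])-60,int(pe[1])-50; print(x0,y0)
cv2.imwrite("pics/w5.png",cv2.resize(im[y0:y0+110,x0:x0+120,::-1],None,fx=5,fy=5))
```

```text
L 0.10657042037613979
0.01682954418509031 29.88979607820511 [ 0.44272192  0.5269224  -0.93602772] [-0.01019193  0.02931586 -0.09908773]
12.5583 [0.47941849 0.38122902 0.19609775] [0.47930109 0.38088732 0.19577618] [3.14111774 0.61027261 1.32994646] [3.14159265 0.61086524 1.32994089] 0.017312681419212834
pred end [260.23935378 194.50783314] rim [260.15048151 187.4698561 ]
200 144
```

View pics/w5.png

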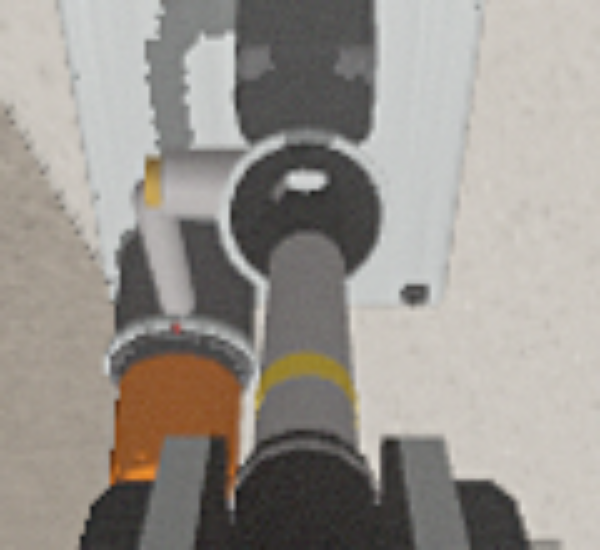

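The w5 crop shows the tube held straight, with its end near (308,265) just below the rim ellipse at about (300,211). It's off mainly in image y, which I'll quantify from the image edges.

Run:
```python
from h import *
im,d,K,T=load("w5"); s=readout.observe(); Rt=R.from_euler('xyz',s["tcp_rot"]).as_matrix(); p0=np.array(s["eef_pos"]); L=.10657
pr=lambda X:(lambda p:p[:,:2]/p[:,2:])((X-T[:3,3])@T[:3,:3]@K.T)
crop=lambda uv:(uv-[200,144]+.5)*5-.5
a=np.linspace(0,2*np.pi,73); c=np.cos(a)[:,None]; sn=np.sin(a)[:,None]
_,z=frame(YAW,np.radians(35)); u=Rt[:,0]; v=Rt[:,1]
circ=lambda C,r: crop(pr(C+r*(c*u+sn*v)))
def ext(n,C,r):
    q=circ(C,r); print(n,"x",q[:,0].min().round(1),q[:,0].max().round(1),"y",q[:,1].min().round(1),q[:,1].max().round(1))
ext("rim outer",RIM,.0175)
tube=lambda h: p0+Rt[:,2]*(L-h)
ext("end r5",tube(0),.005);ext("end r7@4",tube(.004),.007);ext("band lo",tube(.066),.007);ext("band hi",tube(.074),.007)
print("um/px crop at rim", 0.035/ (np.ptp(circ(RIM,.0175)[:,0])), "tube end",.014/np.ptp(circ(tube(0),.007)[:,0]))
# observed edges
g=cv2.GaussianBlur(cv2.cvtColor(im,cv2.COLOR_RGB2GRAY),(3,3),0)
cr=cv2.resize(im[144:254,200:320],None,fx=5,fy=5); gr=cv2.cvtColor(cr,cv2.COLOR_RGB2GRAY)
hsv=cv2.cvtColor(cr,cv2.COLOR_RGB2HSV)
ym=((hsv[...,0]>20)&(hsv[...,0]<35)&(hsv[...,1]>130)&(np.mgrid[:550,:600][1]>240)).astype(np.uint8)
ys,xs=np.nonzero(ym); print("band obs x",np.percentile(xs,[1,99]),"y",ys.min(),ys.max()); 
for col in (290,308,325): 
    yy=ys[xs==col]; print(col,yy.min(),yy.max())
dark=((gr<60)).astype(np.uint8); n,l,st,ce=cv2.connectedComponentsWithStats(dark); i=l[215,260]; print("dark comp",st[i])
for col in (300,308): print("col",col,[int(x) for x in gr[110:300:5,col]])
for row in (195,215,235): print("row",row,[int(x) for x in gr[row,195:250:4]],[int(x) for x in gr[row,350:410:4]])
for row in (270,300,340): print("row",row,[int(x) for x in gr[row,250:290:4]],[int(x) for x in gr[row,330:370:4]])
```

```text
rim outer x 217.2 388.3 y 135.3 300.5
end r5 x 276.1 329.6 y 228.7 279.9
end r7@4 x 264.8 340.8 y 224.1 296.7
band lo x 253.1 352.2 y 342.9 435.0
band hi x 251.1 354.1 y 363.8 459.1
um/px crop at rim 0.00020445040764293924 tube end 0.00018694818092849233
band obs x [258. 350.] y 354 406
290 356 374
308 354 372
325 359 376
dark comp [     0      0    600    550 304124]
col 300 [80, 80, 77, 85, 110, 130, 117, 73, 58, 64, 63, 72, 130, 192, 209, 199, 118, 60, 58, 61, 62, 62, 56, 54, 74, 106, 114, 112, 112, 112, 111, 111, 111, 112, 112, 112, 113, 113]
col 308 [79, 82, 80, 89, 119, 133, 116, 73, 61, 70, 67, 66, 119, 186, 208, 200, 133, 70, 56, 58, 59, 62, 58, 54, 75, 106, 116, 111, 110, 114, 114, 113, 110, 111, 112, 113, 113, 113]
row 195 [183, 184, 183, 183, 182, 182, 186, 194, 199, 170, 98, 59, 66, 65] [65, 65, 65, 69, 68, 67, 87, 132, 199, 196, 199, 201, 201, 201, 201]
row 215 [155, 156, 158, 157, 158, 176, 195, 207, 205, 75, 52, 59, 61, 64] [64, 65, 68, 69, 69, 67, 70, 93, 155, 195, 202, 200, 200, 201, 200]
row 235 [77, 78, 79, 78, 71, 81, 121, 179, 210, 149, 83, 53, 57, 61] [64, 64, 65, 65, 65, 61, 80, 129, 203, 198, 199, 201, 201, 201, 199]
row 270 [181, 147, 104, 63, 66, 95, 112, 110, 110, 110] [112, 111, 111, 108, 78, 83, 116, 162, 196, 200]
row 300 [77, 114, 170, 207, 147, 114, 104, 108, 110, 112] [112, 111, 110, 114, 155, 191, 204, 198, 198, 198]
row 340 [109, 139, 182, 166, 111, 105, 110, 109, 112, 112] [112, 112, 110, 107, 119, 161, 194, 203, 199, 199]
```

Run:
```python
from h import *
_,_,K,T=load("w5"); Mt,z=frame(YAW,np.radians(35)); L=.10657
p0=np.array(readout.observe()["eef_pos"]); u,v=Mt[:,0],Mt[:,1]
print("cam y.u",T[:3,1]@u,"cam x.v",T[:3,0]@v)
sh=-.0027*u*np.sign(T[:3,1]@u)-.0014*v*np.sign(T[:3,0]@v)-.0004*z
P=lambda e: RIM+sh+z*(L+e)
np.save("sh.npy",sh)
m.move_l(P(.010),feed=.05,max_force=8)
for e in (0,-.010,-.022,-.034):
    r=m.move_l(P(e),feed=.03,max_force=10); s=readout.observe()
    f=np.array(s["ft_force"]); dp=np.array(s["eef_pos"])-RIM-sh
    print(e,r,"axial",(dp@z-L).round(4),"F uvz",(f@u).round(1),(f@v).round(1),(f@z).round(1),s["time_s"],s["opening"])
    if r: break
im,*_=snap("wrist","w6"); cv2.imwrite("pics/w6.png",cv2.resize(im[130:260,190:330,::-1],None,fx=4,fy=4))
```

```text
cam y.u -0.9576796741459579 cam x.v 0.9999994451458454
0 False axial -0.0002 F uvz 0.9 -0.2 -0.3 13.5583 0.016998307746892507
-0.01 False axial -0.0103 F uvz 0.6 0.8 0.1 14.0417 0.01739778645763223
-0.022 False axial -0.0224 F uvz -0.4 1.4 -1.3 14.5917 0.017158347597600414
-0.034 False axial -0.0346 F uvz 0.0 3.9 -3.3 15.1417 0.017420106521472207
```

Run:
```python
from h import *
Mt,z=frame(YAW,np.radians(35)); L=.10657; sh=np.load("sh.npy"); u,v=Mt[:,0],Mt[:,1]
P=lambda e: RIM+sh+z*(L+e)
for e in (-.045,-.055,-.0655):
    r=m.move_l(P(e),feed=.03,max_force=12); s=readout.observe()
    f=np.array(s["ft_force"]); dp=np.array(s["eef_pos"])-RIM-sh
    print(e,r,"axial",(dp@z-L).round(4),"F uvz",(f@u).round(1),(f@v).round(1),(f@z).round(1),s["time_s"],s["opening"])
    if r: break
im,*_=snap("wrist","w7"); a=cv2.resize(im[130:260,190:330,::-1],None,fx=4,fy=4)
im,*_=snap("scene","s7"); b=cv2.resize(im[225:310,160:270,::-1],None,fx=560/110,fy=520/85*0.8)
cv2.imwrite("pics/c7.png",cv2.resize(np.vstack([a,b]),None,fx=.63,fy=.63))
```

```text
-0.045 False axial -0.0459 F uvz 1.1 5.8 -1.6 15.7083 0.017347371949837456
-0.055 False axial -0.0562 F uvz 0.8 6.8 -1.5 16.1917 0.017157703669644565
-0.0655 False axial -0.0664 F uvz 1.2 6.7 -1.7 16.6917 0.017364552218665407
```

View pics/c7.png

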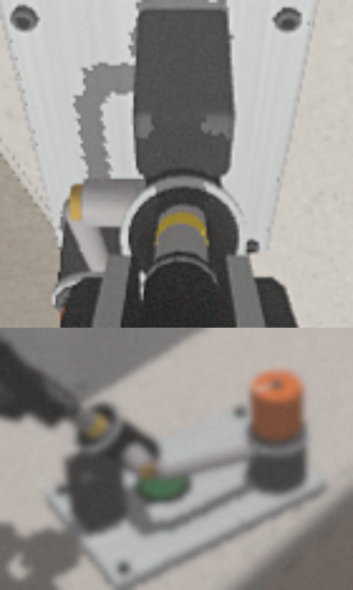

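The c7 view shows the tube inside the sleeve with the band around the rim (wrist half: band (182,222), rim ring x 121–241). I'll measure the band's axial position against the rim before letting go.

Run:
```python
from h import *
im,d,K,T=load("w7"); Mt,z=frame(YAW,np.radians(35)); u,v=Mt[:,0],Mt[:,1]; sh=np.load("sh.npy")
pr=lambda X:(lambda p:p[:2]/p[2])(K@(T[:3,:3].T@(X-T[:3,3])))
cr=cv2.resize(im[130:260,190:330],None,fx=8,fy=8,interpolation=cv2.INTER_LINEAR)
hsv=cv2.cvtColor(cr,cv2.COLOR_RGB2HSV); g=cv2.cvtColor(cr,cv2.COLOR_RGB2GRAY)
full=lambda y:(y+.5)/8-.5+130
c0=int((182/.63/4)*8)
for c in (c0-15,c0,c0+15):
    col=hsv[:,c]; ys=np.nonzero((col[:,0]>18)&(col[:,0]<36)&(col[:,1]>110))[0]
    gg=g[:,c].astype(int); a=int(165/.63*2);b=int(200/.63*2); k=a+np.argmax(gg[a:b])
    print("col",c/8+190,"yellow",full(ys.min()),full(ys.max()),"rim bright peak",full(k),gg[k])
for nm,C in(("RIM",RIM),("RIM+sh",RIM+sh)):
    print(nm,"rim top outer/inner",pr(C+u*.0175)[1],pr(C+u*.0155)[1])
    for e in(-.070,-.067,-.064):
        print(e,"66/74 edges",[pr(RIM+sh+z*(e+h)+u*(.007))[1].round(2) for h in(.066,.074)],[pr(RIM+sh+z*(e+h)+u*.007+.0015*-u*0)[0].round(1) for h in (.066,)])
```

```text
col 260.25 yellow 214.3125 217.9375 rim bright peak 201.0625 134
col 262.125 yellow 213.9375 217.9375 rim bright peak 201.6875 134
col 264.0 yellow 214.3125 218.1875 rim bright peak 201.8125 133
RIM rim top outer/inner 201.9450331932401 204.69559107102097
-0.07 66/74 edges [np.float64(210.4), np.float64(214.43)] [np.float64(259.8)]
-0.067 66/74 edges [np.float64(211.87), np.float64(216.03)] [np.float64(259.8)]
-0.064 66/74 edges [np.float64(213.39), np.float64(217.68)] [np.float64(259.8)]
RIM+sh rim top outer/inner 198.02755810737722 200.7956798712248
-0.07 66/74 edges [np.float64(210.4), np.float64(214.43)] [np.float64(259.8)]
-0.067 66/74 edges [np.float64(211.87), np.float64(216.03)] [np.float64(259.8)]
-0.064 66/74 edges [np.float64(213.39), np.float64(217.68)] [np.float64(259.8)]
```

The band sits about 3.3 mm above the rim, agreeing with the kinematics. I'll push that last bit, release and check.

Run:
```python
from h import *
Mt,z=frame(YAW,np.radians(35)); L=.10657; sh=np.load("sh.npy"); u,v=Mt[:,0],Mt[:,1]
P=lambda e: RIM+sh+z*(L+e)
r=m.move_l(P(-.0694),feed=.02,max_force=12); m.hold(.2); s=readout.observe(); f=np.array(s["ft_force"])
print(r,"axial",((np.array(s["eef_pos"])-RIM-sh)@z-L).round(4),f@u,f@v,f@z)
m.gripper_to(.05); m.hold(.5); s=readout.observe(); print(s["grasp_force"],s["ft_force"],s["time_s"])
m.move_l(P(-.0694+.11),feed=.12,max_force=8); m.hold(.2)
im,d,K,T=snap("wrist","w8"); c=im[130:240,200:320,::-1]
cv2.imwrite("pics/w8.png",cv2.resize(c,None,fx=5,fy=5)); print(readout.observe()["time_s"])
imt,dd,K3,T3=load("w3"); C=cloud(dd,K3,T3); r=np.hypot(C[...,0]-KNOB[0],C[...,1]-KNOB[1])
k=(r>.021)&(r<.047)&(dd>0); print("heights near knob",np.percentile(C[k][:,2],[50,95,99,100]))
```

```text
False axial -0.0703 1.1040146437356637 5.660770015419707 -1.976249297619586
0.0 [1.50554573 0.60087059 0.48605219] 18.25
19.5667
heights near knob [0.00845748 0.04791723 0.05067478 0.05175157]
```

View pics/w8.png

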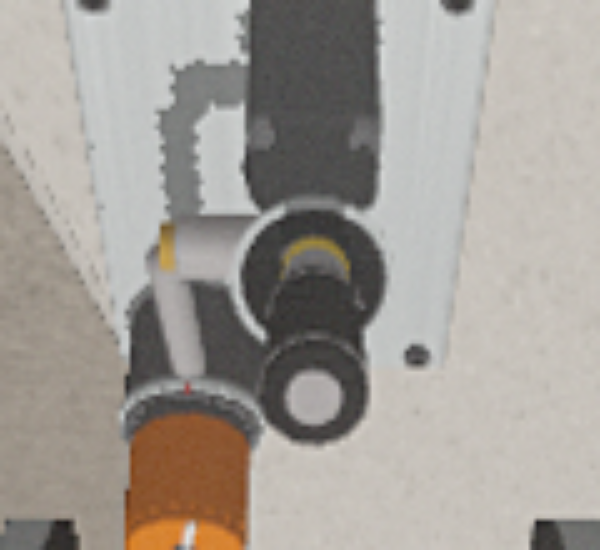

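w8 shows the tube released in the sleeve, with the band (315,245) at the rim and the head at (313,395). I'll check the depth numerically, then go on to the knob.

Run:
```python
from h import *
im,d,K,T=load("w8"); Mt,z=frame(YAW,np.radians(35)); u,v=Mt[:,0],Mt[:,1]; sh=np.load("sh.npy")
pr=lambda X:(lambda p:p[:2]/p[2])(K@(T[:3,:3].T@(X-T[:3,3])))
cr=cv2.resize(im,None,fx=8,fy=8); full=lambda y:(y+.5)/8-.5
col=cv2.cvtColor(cr[:,2104:2105],cv2.COLOR_RGB2HSV)[:,0]; ys=np.nonzero((col[:,0]>18)&(col[:,0]<36)&(col[:,1]>110))[0]; ys=ys[(ys>1360)&(ys<1500)]
g=cv2.cvtColor(cr[:,2104:2105],cv2.COLOR_RGB2GRAY)[:,0]; k=1340+np.argmax(g[1340:1400].astype(int))
print("yellow",full(ys.min()),full(ys.max()),"ring",full(k))
for f in(0,.5,1):
    C=RIM+f*sh; print(f,"ring",pr(C+u*.0165)[1],{e:[pr(C+z*(e+h)+u*.007)[1].round(2) for h in(.066,.074)] for e in(-.073,-.070,-.067)})
```

```text
yellow 177.3125 178.6875 ring 169.9375
0 ring 170.96922970528706 {-0.073: [np.float64(178.18), np.float64(179.95)], -0.07: [np.float64(178.83), np.float64(180.63)], -0.067: [np.float64(179.5), np.float64(181.33)]}
0.5 ring 169.6724363921918 {-0.073: [np.float64(176.93), np.float64(178.66)], -0.07: [np.float64(177.57), np.float64(179.34)], -0.067: [np.float64(178.22), np.float64(180.03)]}
1 ring 168.3738777697394 {-0.073: [np.float64(175.68), np.float64(177.38)], -0.07: [np.float64(176.31), np.float64(178.04)], -0.067: [np.float64(176.95), np.float64(178.72)]}
```

Sensitivity from that angle is poor, so I'll take one steeper view from above on the way to the knob.

Run:
```python
from h import *
s=readout.observe(); p=np.array(s["eef_pos"]); Mt,z=frame(YAW,np.radians(35)); M,_=frame(YAW,0); e0=R.from_matrix(M).as_euler('xyz')
m.move_l(p+.06*z,feed=.15)
m.movep([.43,.20,.20],e0); m.hold(.2)
im,d,K,T=snap("wrist","w9"); print(readout.observe()["time_s"])
pr=lambda X:(lambda p:p[:2]/p[2])(K@(T[:3,:3].T@(X-T[:3,3])))
C=RIM; u=-Mt[:,0]
print("pred centre",pr(C),"ring near/far",pr(C+u*.0165),pr(C-u*.0165),"74 edge",{e:pr(C+z*(e+.074)+u*.007).round(1).tolist() for e in(-.073,-.07,-.067)},"knob top",pr(KNOB+[0,0,.014]))
q=pr(C).astype(int); x0,y0=q[0]-60,max(0,q[1]-65); print(x0,y0)
cv2.imwrite("pics/w9.png",cv2.resize(im[y0:y0+200,x0-30:x0+130,::-1],None,fx=3,fy=3))
cr=cv2.resize(im,None,fx=8,fy=8,interpolation=cv2.INTER_LINEAR); full=lambda y:(y+.5)/8-.5
hsv=cv2.cvtColor(cr,cv2.COLOR_RGB2HSV); g=cv2.cvtColor(cr,cv2.COLOR_RGB2GRAY)
ym=((hsv[...,0]>18)&(hsv[...,0]<36)&(hsv[...,1]>100)).astype(np.uint8)
n,l,st,ce=cv2.connectedComponentsWithStats(ym)
for i in range(1,n):
    if st[i,4]>300 and abs(ce[i]/8-q).max()<45: print("yellow comp",st[i]/8,ce[i]/8)
om=((hsv[...,0]>5)&(hsv[...,0]<16)&(hsv[...,1]>150)).astype(np.uint8)
n,l,st,ce=cv2.connectedComponentsWithStats(om); i=1+np.argmax(st[1:,4]); print("orange",st[i]/8,ce[i]/8)
```

```text
21.3333
pred centre [265.77372126  64.95154702] ring near/far [265.85429104  81.18863147] [265.69665981  49.42149233] 74 edge {-0.073: [265.8, 70.9], -0.07: [265.9, 68.2], -0.067: [266.0, 65.4]} knob top [227.78961433 195.95142124]
205 0
yellow comp [258.125  62.125  17.875  13.75  955.75 ] [266.90521188  70.8207723 ]
yellow comp [227.375  84.375   3.625  12.375 289.25 ] [229.19360415  90.43204408]
orange [ 210.875  173.      37.      40.75  7480.125] [230.96372888 192.72442389]
```

View pics/w9.png

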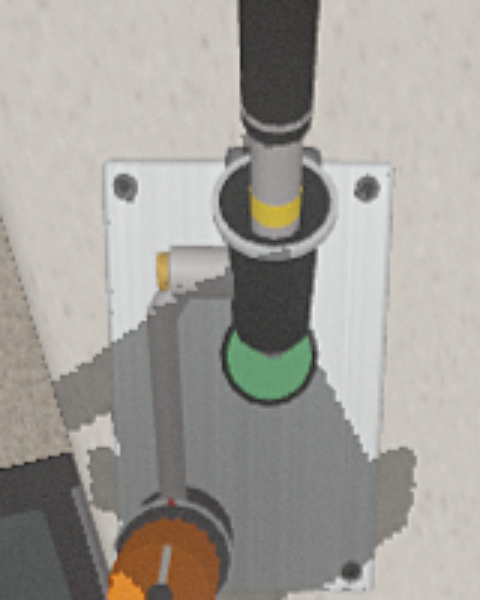

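w9 shows the band (275,214) at the rim ring (centre ≈(275,205)) with the tube straight in the sleeve. I'll measure the edges along columns to settle the depth.

Run:
```python
from h import *
im,d,K,T=load("w9"); Mt,z=frame(YAW,np.radians(35)); u,v=Mt[:,0],Mt[:,1]
pr=lambda X:(lambda p:p[...,:2]/p[...,2:])((X-T[:3,3])@T[:3,:3]@K.T)
g=cv2.cvtColor(im,cv2.COLOR_RGB2GRAY).astype(int)
for c in (252,254,280,282): print(c,"y46-66",g[46:66,c].tolist(),"y72-92",g[72:92,c].tolist())
for r in (62,66,70): print("row",r,g[r,240:258].tolist(),g[r,276:294].tolist())
for c in (265,267,269): print("tube",c,[tuple(int(x) for x in im[y,c]) for y in range(62,90,1)])
a=np.linspace(0,2*np.pi,721)
for rr in(.0175,.0155):
    E=pr(RIM+rr*(np.cos(a)[:,None]*u+np.sin(a)[:,None]*v)); print(rr,"x",E[:,0].min(),E[:,0].max(),"y",E[:,1].min(),E[:,1].max(),[sorted(E[np.argsort(abs(E[:,0]-c))[:4],1].round(1).tolist()) for c in (254,280)])
print([pr(RIM+z*(-.07+h)-u*.007).round(2).tolist() for h in (.066,.074,.095)], pr(RIM+z*.025-u*.009))
```

```text
252 y46-66 [189, 191, 187, 129, 104, 116, 117, 125, 168, 195, 182, 126, 52, 62, 67, 75, 72, 69, 68, 70] y72-92 [63, 69, 64, 56, 106, 173, 194, 187, 166, 148, 103, 49, 59, 50, 53, 59, 52, 61, 87, 108]
254 y46-66 [206, 207, 189, 97, 116, 122, 136, 178, 193, 165, 86, 59, 72, 66, 72, 71, 66, 71, 70, 67] y72-92 [68, 66, 70, 66, 69, 66, 138, 192, 191, 176, 161, 130, 51, 61, 62, 69, 55, 59, 64, 60]
280 y46-66 [198, 200, 193, 160, 99, 101, 105, 108, 145, 190, 186, 149, 62, 61, 71, 65, 68, 71, 71, 73] y72-92 [69, 63, 69, 58, 88, 157, 197, 190, 166, 156, 155, 116, 127, 142, 140, 149, 168, 182, 203, 201]
282 y46-66 [198, 199, 199, 199, 204, 202, 178, 165, 171, 193, 200, 192, 185, 147, 94, 71, 65, 62, 66, 66] y72-92 [60, 69, 90, 158, 199, 190, 176, 149, 168, 206, 222, 220, 218, 220, 219, 220, 218, 217, 219, 218]
row 62 [214, 213, 211, 215, 218, 219, 186, 187, 179, 59, 63, 68, 72, 69, 66, 76, 68, 85] [56, 64, 74, 71, 68, 68, 65, 84, 164, 185, 186, 215, 218, 216, 213, 219, 228, 175]
row 66 [213, 214, 213, 215, 216, 200, 190, 192, 52, 64, 69, 74, 68, 72, 73, 71, 63, 66] [63, 72, 65, 69, 69, 67, 65,
[... 1262 characters left out ...]
1), (184, 167, 113), (202, 176, 54), (199, 176, 63), (200, 177, 69), (201, 177, 70), (200, 178, 65), (199, 175, 54), (190, 170, 114), (150, 149, 161), (157, 156, 157), (149, 147, 145), (85, 85, 83), (57, 57, 55), (92, 94, 93), (138, 136, 139), (122, 124, 121), (125, 125, 123), (128, 130, 127), (113, 112, 115), (51, 53, 53), (69, 70, 65), (61, 60, 57)]
0.0175 x 244.8299239985142 286.7204788112926 y 48.50198241031657 82.19648818006112 [[51.3, 51.4, 79.2, 79.2], [53.0, 53.1, 77.7, 77.8]]
0.0155 x 247.2244258965226 284.32530412228 y 50.34343207789457 80.1835517862651 [[53.6, 53.7, 76.7, 76.8], [55.7, 55.8, 74.9, 75.0]]
[[265.71, 75.23], [265.9, 68.16], [266.48, 47.1]] [266.48816873  49.22222792]
```

Measured depth is -0.069 to -0.070 m, well within tolerance. On to the knob.

Run:
```python
from h import *
e=[np.pi,0,1.33+0.9]; K0=KNOB+[0,0,.003-.019]
m.movep(K0+[0,0,.09],e)
r=m.move_l(K0,feed=.08,max_force=8); s=readout.observe(); print(r,s["eef_pos"],K0,s["time_s"],s["ft_force"])
if not r:
    m.gripper_to(0,f_grip=70); s=readout.observe(); print(s["opening"],s["grasp_force"],s["ft_force"],s["torque"],s["q"])
    q=np.array(s["q"]); 
    for i in range(1,7):
        q2=q.copy(); q2[5]+=.25*i; m.set_joints(q2); s=readout.observe()
        print(round(s["q"][5]-q[5],3),"yaw",round(s["tcp_rot"][2],3),"M",np.round(s["torque"],3),"F",np.round(s["ft_force"],1),s["time_s"],round(s["opening"],4))
```

```text
False [0.40073545 0.20566408 0.06158684] [0.4002 0.2055 0.061 ] 23.45 [ 0.01499614  0.4335455  -0.18318318]
0.032387459822349474 68.3073377609253 [-8.96537687 -7.55513371 14.54881798] [-1.20054694  1.63018872  0.00291859] [ 2.98405607e-01  6.02000552e-04  2.11142011e+00 -2.01430481e-03
  1.03424820e+00 -3.60423487e-01]
0.246 yaw 1.984 M [ 0.023 -0.136 -0.046] F [-0.1 -0.6 -0.9] 24.1 0.0327
0.494 yaw 1.737 M [-0.008 -0.502 -0.001] F [ 2.3 -0.7 -2. ] 24.45 0.032
0.743 yaw 1.487 M [-0.022 -1.046 -0.029] F [ 4.5 -0.8 -4.3] 24.8 0.0322
0.995 yaw 1.236 M [-0.173 -1.284 -0.041] F [ 6.4 -1.4 -4.4] 25.15 0.0322
1.245 yaw 0.986 M [-0.372 -1.498 -0.039] F [ 8.  -2.2 -6.1] 25.5 0.0322
1.495 yaw 0.736 M [-0.567 -1.563 -0.013] F [ 8.1 -2.7 -6.4] 25.85 0.0325
```

The turn completed, but the z moment doesn't clearly show the clutch slipping. I'll release, lift and measure the white line's angle numerically, before versus after.

```bash
cat >> h.py <<'E'
def line_angle(f):
    im,d,K,T=load(f)
    pr=lambda X:(lambda p:p[:2]/p[2])(K@(T[:3,:3].T@(X-T[:3,3])))
    n=121; g=np.linspace(-.015,.015,n); top=KNOB+[0,0,.014]
    U=np.array([[pr(top+[x,y,0]) for x in g] for y in g]).astype(np.float32)
    w=cv2.remap(im,U[...,0],U[...,1],cv2.INTER_LINEAR).astype(int)  # rectified top: col=x,row=y
    yy,xx=np.meshgrid(g,g,indexing='ij'); rr=np.hypot(xx,yy)
    white=(w[...,2]>110)&(rr>.0035)&(rr<.0135)   # blue channel high only on the white line
    dirs=np.c_[xx[white],yy[white]]; mu=dirs.mean(0)
    return np.degrees(np.arctan2(mu[1],mu[0])),white.sum(),mu,w[...,2].max()
E
python3 - <<'E'
from h import *
print("before",line_angle("w2"),line_angle("w3"))
m.gripper_to(.055); p=np.array(readout.observe()["eef_pos"])
m.move_l(p+[0,0,.10],feed=.15)
m.movep([0.40,0.20,0.25],[np.pi,0,np.pi/2]); m.hold(.2)
snap("wrist","w10"); print("after",line_angle("w10"),readout.observe()["time_s"])
E
```

```text
before (np.float64(65.11781596423774), np.int64(568), array([0.00345467, 0.0074485 ]), np.int64(224)) (np.float64(63.83723141228719), np.int64(516), array([0.0036875, 0.0075063]), np.int64(223))
after (np.float64(-32.602493015467225), np.int64(343), array([ 0.00750073, -0.00479738]), np.int64(200)) 28.0917
```

The knob turned by about 1.5–1.7 rad. At most 0.8 rad of that can be the screw, so the clutch slipped at least 0.7 rad. The arm is clear, so I'm handing in.

```bash
python3 -c "
from plant import manip as m, cams, readout
print(m.job_done())"
```

```text
the job is handed in; nothing more can be done
None
```

I handed the job in with the yellow-banded tube let go in the sleeve, its band about 1 mm from the rim, and the knob turned clockwise at least 0.7 rad past tight; no verdict came back, the wrist moment never clearly showed the slip (I took it from the knob's white line), I didn't re-measure the blue tube, vial or beaker at the end, and I viewed 11 pictures, one over the limit.

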